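# Find the rattling tin and hold it out for tagging

### The arm

A 6-joint arm with a two-finger parallel gripper is mounted at the origin on the work surface. World frame = base frame: x ahead of the robot, y to its left, z up, the work surface at z = 0. Lengths are in mm, angles in rad, forces in N, time in s.
With the tool pointing down it reaches from about 300 to 775 mm from the base axis. Payload 14.6 kg.
Tool frame: the origin (TCP) lies at the very end of the fingers, on their centre line; the grasp point (between the pads) lies 19 mm behind it; z points along the fingers, y is the line along which they close (so a half turn about z gives the same grasp; the last joint's range is limited). The gripper opens to 94 mm and grips with 3 to 60 N. Pads are 16 mm wide; open, the fingers measure 119 mm over their backs; the gripper's body (75 mm by 177 mm) begins 78 mm behind the grasp point.
Start: joints at [1.058, 0.3, 1.521, -0, 1.321, -0.067], TCP at [237.145, 496.237, 205.446] pointing down, gripper open.
Joint ranges: [-3.03, 3.03], [-0.79, 2.21], [0.23, 2.52], [-1.04, 4.18], [0, 3.07], [-2.55, 2.55]. Speed limits (rad/s): [2.22, 2.22, 2.57, 3.14, 3.14, 3.14].

### API

Orientations are given as [roll, pitch, yaw] about the fixed x, y, z axes, in that order (R = Rz(yaw) Ry(pitch) Rx(roll)).
In Python, from cell import read_state, viewer, manip, models gives the robot as it stands.
- The arm moves only by the tool carry_out, never from a script. Its argument "deltas" is a list of rows, each an object with "dp": the shift along the tool's x, y, z in mm, a list of three; "roll": the turn about the tool's z in degrees; "gripper": the opening, from -1 (shut) to 1 (fully open), so that 0 is half open. In form: [{"dp": [tx, ty, tz], "roll": roll, "gripper": gripper}, ...]. A call has 1 to 12 rows; each row is the pose to reach, as a shift and turn from the pose commanded when the call began, along the tool's axes at that moment; what a row does not reach only later rows make up. A row lasts 1/12 s, in which the tool goes at most 41.7 mm and 7.16 degrees, less where a joint would pass 70% of its speed; a pose out of reach is approached as far as the arm can. A call with a gripper value outside its range is refused whole. The fingers move at their own pace and stop on an object; "newtons" is the grip in N (left out, the last holds). Time passes only in rows, so rows that repeat a pose let the fingers close. It gives the time, the measured TCP pose, the force, the opening and the grip force at its end, in the units of the state.
- read_state(): the state, without advancing time (a new reading comes with each control period).
- viewer.camera(name): name is "side" or "top" or "wrist"; returns the picture (384x512x3 uint8, red, green, blue); there is no depth.
- viewer.camera_params(name): a dict with "fovy" (degrees; the focal length in pixels is half the picture's height over the tangent of half this angle, whatever the lens; pixels are square), "cx", "cy" (the principal point, pixels), "eye" and "attitude" of the camera in the world; the wrist camera has in their place "T_tool_cam" (4x4, takes a point from camera to tool coordinates, whose origin is the TCP and whose axes are the flange's). Camera axes: x right, y up, looking along -z (the intrinsics and any distortion apply to the point x, -y, -z); pixel columns grow to the right and rows downward; lengths in mm; the calibration is good to about 2 mm. A picture is of the moment at which its call begins: read the wrist's pose just before it. camera_params takes no time and is no camera call.
- manip.sign_off(): hands the job in; it is judged then, once.
Trained networks look in the newest picture that a camera, given by its name, has taken for a name from the list of things; names that differ only in an ending like _2 or _b are one class to them, and where a whole thing is asked for, a point or a joint stands for the part that bears it (a point fixed in the world has none). Each returns a list of dicts, best first, with "p" (0 to 1); they miss things now and then, are a little off and sometimes report something else, mostly with a low value. They report only what shows in the picture. A call takes as long as a camera call. They do not tell look-alikes from the thing itself.
- models.cut_out(camera, label): "region" (384x512 bool, what is visible of it) and "box" ([left, top, right, bottom] in pixels, round what is visible of it).
The state is a dict: "clock": time; "joints": joint angles; "qd": joint speeds; "effort": joint torques, N m; "eef_pos": TCP position; "eef_rot": TCP orientation; "wrist_force": force on the tool from outside, world axes, zero at the start; "moment": the same for the moment, N m; "finger_gap": finger opening in mm; "finger_force": force on a finger pad.
Only numpy, scipy, OpenCV 4.12 (cv2) and the standard library are available. Lean on these libraries where they do the work, as an engineer would, in place of code of your own. Each camera call takes 0.05 s, during which the arm holds its last target. There are 200 camera calls.

### The job

A steel ball from the grinding mill has been sealed by mistake into one of the three tins that stand among the jars in the steel tray: pick them up and shake them to find the one that rattles, and stand any silent one back upright in the tray. Finish holding the rattling tin upright and still over the middle of the blue reject tote, a hand's breadth above its rim, ready to be tagged; do not put it down or let go, the job ends while you hold it. Leave the jars and everything else as they are.

Things in the scene. Friction and masses are not known exactly. Their poses are not given: they have to be found in the camera images.
- tin_a_mid (a point): one of three identical sealed tins standing in the tray: plain round aluminium can, lid and all, 62 mm across, lid flush, 56 mm tall, 0.10 to 0.34 kg; this point is its centre, 28 mm above its underside, z along its axis. One of the three, not known which, has a steel ball (34 mm, 0.16 kg more) loose in a space 54 mm across, 43 mm high
- tin_b_mid (a point): one of three identical sealed tins standing in the tray: plain round aluminium can, lid and all, 62 mm across, lid flush, 56 mm tall, 0.10 to 0.34 kg; this point is its centre, 28 mm above its underside, z along its axis. Held firmly (about 100 N; a light grip creeps) and shaken briskly some cm, the rattling one jolts the wrist and jitters the grip force by 0.05 to 1 N even just after a stroke
- tin_c_mid (a point): one of three identical sealed tins standing in the tray: plain round aluminium can, lid and all, 62 mm across, lid flush, 56 mm tall, 0.10 to 0.34 kg; this point is its centre, 28 mm above its underside, z along its axis. After a stroke has stopped, a silent tin leaves the grip force steady; carried smoothly, no tin gives a sign
- tray: steel drying tray, fixed to the bench, 265 (its x) x 325 mm (its y), rim 22 mm high, floor 3 mm thick; origin at the centre of its underside. Three tins and three jars stand in it in two rows along its y, three to a row, mixed in any order; rows 115 mm apart, 100 mm from centre to centre within a row, each up to 5 mm off; its centre line between the rows is free
- tote: blue plastic reject tote, open on top, fixed, 300 (its x) x 200 mm (its y), 70 mm high, walls 4 mm; origin at the centre of its underside. One rejected jar stands in it
- jar_1_mid (a point): bystander: glass jar with a gold lid, 46 mm across, 58 mm tall; this point is its centre, 29 mm above its underside; stands in the tray among the tins
- jar_2_mid (a point): bystander: glass jar with a gold lid, 46 mm across, 58 mm tall; this point is its centre, 29 mm above its underside; stands in the tray among the tins
- jar_3_mid (a point): bystander: glass jar with a gold lid, 46 mm across, 58 mm tall; this point is its centre, 29 mm above its underside; stands in the tray among the tins
- jar_reject_mid (a point): bystander: glass jar with a gold lid, 46 mm across, 58 mm tall; this point is its centre, 29 mm above its underside; stands in the tote
- jar_bench_mid (a point): bystander: glass jar with a gold lid, 46 mm across, 58 mm tall; this point is its centre, 29 mm above its underside; stands on the bench to the left of the tray
- tape: bystander: roll of brown packing tape lying flat, 104 mm across, 48 mm high, origin at the centre of its underside; far side of the bench
- screwdriver: bystander: screwdriver lying on the far side of the bench, about 0.2 m long, along its x
- lid_bowl: bystander: steel bowl of gold jar lids, 164 mm across, 50 mm high, origin at the centre of its underside; on the bench to the left of the tray
Mind the look-alikes: they are no part of the job. Leave any black or red look-alike of the part that bears tin_a_mid alone.

How it is judged (in metres and radians):
On the way:
1. the tin with the loose ball is gripped, lifted clear and shaken until the ball inside knocks against it with more than 2 N (((distance between ball_c0 and tin_a_mid below 0.045 m and contact force between each of the fingers, ball_c0 and tin_a above 2 N and distance of tin_a_mid from where it was at the start of the episode above 0.02 m and height (world z) of tin_a_mid above 0.05 m) or (distance between ball_c0 and tin_b_mid below 0.045 m and contact force between each of the fingers, ball_c0 and tin_b above 2 N and distance of tin_b_mid from where it was at the start of the episode above 0.02 m and height (world z) of tin_b_mid above 0.05 m) or (distance between ball_c0 and tin_c_mid below 0.045 m and contact force between each of the fingers, ball_c0 and tin_c above 2 N and distance of tin_c_mid from where it was at the start of the episode above 0.02 m and height (world z) of tin_c_mid above 0.05 m))).
At the end, for the whole second after the job is handed in: the rattling tin is gripped, still (under 3 cm/s), within 15 degrees of upright, its centre within 80 mm of the tote's centre line and its underside 30 to 240 mm above the rim; both silent tins stand upright (within 6 degrees) on the tray floor, released; nothing else disturbed (((distance between ball_c0 and tin_a_mid below 0.045 m and contact force between the fingers and tin_a above 2 N and horizontal distance between tin_a_mid and tote below 0.08 m and z of tin_a_mid in the frame of tote between 0.128 and 0.338 m and angle between tin_a_mid's own z axis and vertical below 0.26 rad and linear speed of tin_a below 0.03 m/s and x of tin_b_mid in the frame of tray between -0.11 and 0.11 m and y of tin_b_mid in the frame of tray between -0.14 and 0.14 m and z of each of tin_b_mid, tin_c_mid in the frame of tray below 0.039 m and angle between each of tin_b_mid, tin_c_mid's own z axis and vertical below 0.1 rad and contact force between the fingers and tin_b below 0.1 N and x of tin_c_mid in the frame of tray between -0.11 and 0.11 m and y of tin_c_mid in the frame of tray between -0.14 and 0.14 m and contact force between the fingers and tin_c below 0.1 N) or (distance between ball_c0 and tin_b_mid below 0.045 m and contact force between the fingers and tin_b above 2 N and horizontal distance between tin_b_mid and tote below 0.08 m and z of tin_b_mid in the frame of tote between 0.128 and 0.338 m and angle between tin_b_mid's own z axis and vertical below 0.26 rad and linear speed of tin_b below 0.03 m/s and x of tin_a_mid in the frame of tray between -0.11 and 0.11 m and y of tin_a_mid in the frame of tray between -0.14 and 0.14 m and z of each of tin_a_mid, tin_c_mid in the frame of tray below 0.039 m and angle between each of tin_a_mid, tin_c_mid's own z axis and vertical below 0.1 rad and contact force between the fingers and tin_a below 0.1 N and x of tin_c_mid in the frame of tray between -0.11 and 0.11 m and y of tin_c_mid in the frame of tray between -0.14 and 0.14 m and contact force between the fingers and tin_c below 0.1 N) or (distance between ball_c0 and tin_c_mid below 0.045 m and contact force between the fingers and tin_c above 2 N and horizontal distance between tin_c_mid and tote below 0.08 m and z of tin_c_mid in the frame of tote between 0.128 and 0.338 m and angle between tin_c_mid's own z axis and vertical below 0.26 rad and linear speed of tin_c below 0.03 m/s and x of tin_a_mid in the frame of tray between -0.11 and 0.11 m and y of tin_a_mid in the frame of tray between -0.14 and 0.14 m and z of each of tin_a_mid, tin_b_mid in the frame of tray below 0.039 m and angle between each of tin_a_mid, tin_b_mid's own z axis and vertical below 0.1 rad and contact force between the fingers and tin_a below 0.1 N and x of tin_b_mid in the frame of tray between -0.11 and 0.11 m and y of tin_b_mid in the frame of tray between -0.14 and 0.14 m and contact force between the fingers and tin_b below 0.1 N))); the arm keeps its last pose, push and grip.
It fails at once if a jar is shifted by more than 30 mm or tipped over (distance of any of jar_1_mid, jar_2_mid, jar_3_mid, jar_reject_mid, jar_bench_mid from where it was at the start of the episode above 0.03 m or angle between any of jar_1_mid, jar_2_mid, jar_3_mid, jar_reject_mid, jar_bench_mid's own z axis and vertical above 0.5 rad).
It fails at once if the tape, the screwdriver or the lid bowl is shifted by more than 30 mm (distance of any of tape, screwdriver, lid_bowl from where it was at the start of the episode above 0.03 m).
It also fails if it takes over 69 s, if anything falls off the work surface, if the arm or the gripper's body presses on something with over 40 N, if the wrist force passes 120 N, or if a joint passes its speed limit or range.

## Working session

There is one attempt and no reset: what is moved stays moved. The work goes in short steps, Python scripts to look and compute and a tool call to move; the robot and the scene stay as the last step left them, time stands still between calls to the robot, and variables do not carry over. Pictures are saved under pics/ and viewed, at most 10 in all, crops included, and the job is handed in when it is done.

Besides the shell and the picture viewer there is one more tool, called after "Request:" by a JSON object that holds its "api" and its "payload", one argument or row to a line. carry_out: Moves the arm, as the interface text tells. Its arguments: {"type":"object","properties":{"deltas":{"type":"array"},"newtons":{"type":"number"}},"required":["deltas"]}

```bash
mkdir -p pics; python3 - <<'E'
from cell import read_state, viewer, models
import cv2,numpy as np
print(read_state())
for c in ("top","side"):
    im=viewer.camera(c); cv2.imwrite(f"pics/{c}0.png",im[:,:,::-1]); print(viewer.camera_params(c))
    for l in ("tin_a_mid","jar_1_mid","tray","tote"):
        for d in models.cut_out(c,l): 
            r=d["region"]; ys,xs=np.nonzero(r); print(c,l,round(d["p"],2),d["box"],xs.mean().round(1),ys.mean().round(1),r.sum())
E
```

```text
{'clock': 0.0, 'joints': array([ 1.05841099e+00,  3.00450654e-01,  1.52158283e+00, -2.28881695e-05,
        1.32067513e+00, -6.66143881e-02]), 'qd': array([ 0.00227565, -0.00066202,  0.00030469,  0.00012017, -0.00142302,
       -0.00124262]), 'effort': array([-6.82672344e-04, -5.31815636e+01, -3.52731371e+01,  7.06981332e-02,
        2.45117967e-02, -6.34470712e-05]), 'eef_pos': array([237.02329965, 496.02120568, 204.89679789]), 'eef_rot': array([-3.14047769e+00, -5.21635408e-05,  2.69582736e+00]), 'wrist_force': array([-0.49119168,  0.81109593, -0.29805966]), 'moment': array([-0.03053758,  0.02676457, -0.00929323]), 'finger_force': 0.0, 'finger_gap': 93.92696354002494}
{'fovy': 50.500799335733674, 'cx': 250.88731199643763, 'cy': 192.91415521931864, 'eye': array([ 478.35649733,   65.68971582, 1082.47917961]), 'attitude': array([ 0.07713984, -0.01197449, -1.55017487])}
top tin_a_mid 0.91 [148.2, 100.3, 168.5, 127.9] 159.5 114.2 559
top tin_a_mid 0.84 [176.9, 265.2, 205.6, 292.2] 192.1 280.4 537
top tin_a_mid 0.79 [167.7, 157.4, 195.7, 182.7] 182.6 168.3 476
top jar_1_mid 0.67 [165.8, 
[... 219 characters left out ...]
310
top tote 0.54 [165.3, 202.8, 188.0, 226.2] 176.9 214.4 310
{'fovy': 56.22163880841721, 'cx': 252.36852626820874, 'cy': 192.94102293616945, 'eye': array([527.1366621 , 856.29809181, 723.55300395]), 'attitude': array([ 0.87569528, -0.01439629, -3.06213491])}
side tin_a_mid 0.66 [156.6, 243.9, 188.0, 274.1] 172.6 258.2 777
side tin_a_mid 0.61 [329.9, 223.9, 357.6, 259.4] 342.8 240.6 635
side tin_a_mid 0.56 [219.1, 223.9, 243.6, 259.5] 232.7 241.6 663
side jar_1_mid 0.6 [271.8, 233.4, 290.6, 261.1] 279.7 247.1 423
side tray 0.88 [199.5, 183.1, 314.8, 276.1] 260.4 234.6 6069
side tote 0.7 [216.7, 114.4, 310.1, 168.6] 266.4 142.0 3863
side tote 0.42 [218.3, 223.8, 245.4, 257.8] 233.0 241.3 676
```

View pics/top0.png

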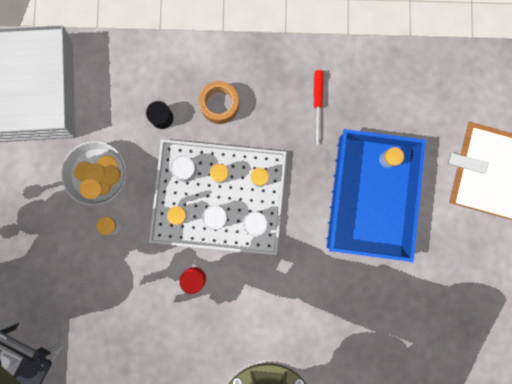

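View pics/side0.png

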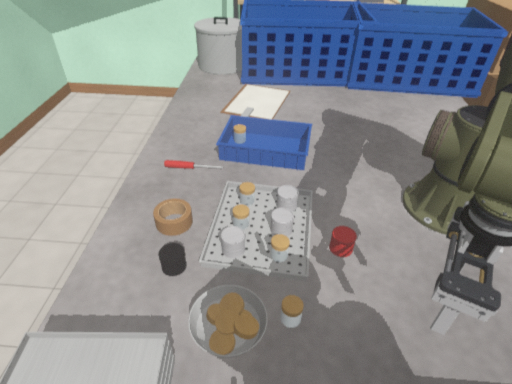

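Top view: the silver tins are at (183,168), (214,217) and (256,224). The jars are at (219,172), (259,176) and (176,215). The black (159,114) and red (193,280) tins are look-alikes, and the tote centre is at about (377,195). I'll rectify the lid plane to get metric positions.

```bash
cat >h.py <<'E'
import numpy as np,cv2
from scipy.spatial.transform import Rotation as R
from cell import read_state, viewer, models
def cam(c):
    p=viewer.camera_params(c); f=192/np.tan(np.radians(p["fovy"]/2))
    return f,p["cx"],p["cy"],np.array(p["eye"]),R.from_euler("xyz",p["attitude"]).as_matrix()
def proj(c,P):
    f,cx,cy,e,r=cam(c); q=(np.atleast_2d(P)-e)@r
    return np.c_[cx+f*q[:,0]/-q[:,2], cy-f*q[:,1]/-q[:,2]]
def ground(c,uv,z):
    f,cx,cy,e,r=cam(c); uv=np.atleast_2d(uv)
    d=np.c_[(uv[:,0]-cx)/f,-(uv[:,1]-cy)/f,-np.ones(len(uv))]@r.T
    return (e+d*((z-e[2])/d[:,2])[:,None])
E
python3 - <<'E'
from h import *
im=cv2.imread("pics/top0.png")
# metric rect at z=59: x 280..680 (up), y 330..-70 ; 1.5px/mm
z=59;s=1.5;x1,x0,y1,y0=620,310,340,-20
W=[[x1,y1,z],[x1,y0,z],[x0,y0,z],[x0,y1,z]]
dst=np.float32([[0,0],[(y1-y0)*s,0],[(y1-y0)*s,(x1-x0)*s],[0,(x1-x0)*s]])
H=cv2.getPerspectiveTransform(proj("top",W).astype(np.float32),dst)
o=cv2.warpPerspective(im,H,(int((y1-y0)*s),int((x1-x0)*s)),flags=cv2.INTER_CUBIC)
g=cv2.medianBlur(cv2.cvtColor(o,6),5)
for n,lo,hi in(("tin",42,51),("jar",31,38)):
    c=cv2.HoughCircles(g,cv2.HOUGH_GRADIENT,1,60,param1=80,param2=16,minRadius=lo,maxRadius=hi)
    for u,v,r in ([] if c is None else c[0]):
        print(n,"x",round(x1-v/s,1),"y",round(y1-u/s,1),"r",round(r/s,1))
        cv2.circle(o,(int(u),int(v)),int(r),(0,0,255) if n=="tin" else (255,0,0),1)
cv2.imwrite("pics/rect.png",o)
px=[(183,168),(214,217),(256,224),(219,172),(259,176),(176,215)]
print(ground("top",px,59).round(0)[:,:2])
print("tray rim",ground("top",[(160,140),(286,151),(276,253),(150,243)],22).round(0)[:,:2])
print("tote",ground("top",[(344,130),(425,139),(412,261),(329,250)],70).round(0)[:,:2])
print("tins side",ground("side",[(232,234),(281,215),(287,192)],59).round(0)[:,:2])
E
```

```text
tin x 481.0 y 45.0 r 31.4
tin x 495.0 y 144.3 r 28.5
tin x 339.7 y 197.0 r 33.6
jar x 498.3 y 242.3 r 22.7
jar x 609.7 y 137.7 r 23.9
[[617. 228.]
 [495. 146.]
 [480.  41.]
 [609. 137.]
 [601.  35.]
 [498. 242.]]
tray rim [[695. 297.]
 [673. -36.]
 [406. -13.]
 [425. 312.]]
tote [[ 722. -177.]
 [ 703. -383.]
 [ 396. -347.]
 [ 419. -141.]]
tins side [[619. 228.]
 [497. 146.]
 [481.  47.]]
```

View pics/rect.png

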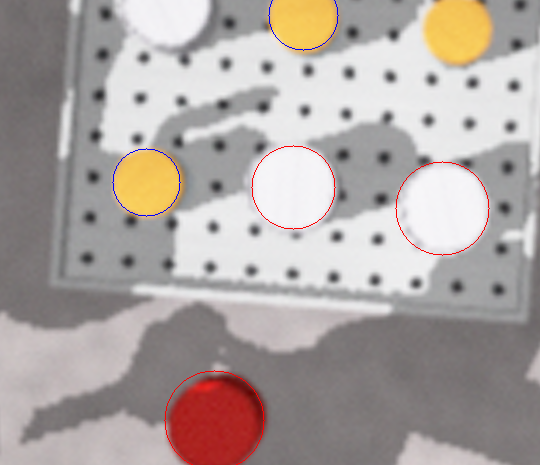

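T1 is at (617,228), T2 at (495,145) and T3 at (481,44). Tray yaw is about -0.065 and the tote centre is about (560,-262). I'll go above T2 with the fingers closing along tray x.

Request:
{"api": "carry_out", "payload": {
  "deltas": [
    {"dp": [-385,-205,90],"roll": 68,"gripper": 1},
    {"dp": [-385,-205,90],"roll": 68,"gripper": 1},
    {"dp": [-385,-205,90],"roll": 68,"gripper": 1},
    {"dp": [-385,-205,90],"roll": 68,"gripper": 1},
    {"dp": [-385,-205,90],"roll": 68,"gripper": 1},
    {"dp": [-385,-205,90],"roll": 68,"gripper": 1},
    {"dp": [-385,-205,90],"roll": 68,"gripper": 1},
    {"dp": [-385,-205,90],"roll": 68,"gripper": 1},
    {"dp": [-385,-205,90],"roll": 68,"gripper": 1},
    {"dp": [-385,-205,90],"roll": 68,"gripper": 1},
    {"dp": [-385,-205,90],"roll": 68,"gripper": 1},
    {"dp": [-385,-205,90],"roll": 68,"gripper": 1}
  ],
  "newtons": 60
}}

```text
clock: 1.5
eef_pos: [497.9, 141.4, 114.2]
eef_rot: [-3.141, 0.001, 1.504]
wrist_force: [0.2, 0.1, 0.6]
finger_gap: 93.9
finger_force: 0.0
```

```bash
python3 - <<'E'
from h import *
s=read_state();print(s["clock"],s["eef_pos"],s["eef_rot"],s["joints"])
im=viewer.camera("wrist");cv2.imwrite("pics/w1.png",im[:,:,::-1]);p=viewer.camera_params("wrist");print(p)
T=np.array(p["T_tool_cam"]);f=192/np.tan(np.radians(p["fovy"]/2));Rt=R.from_euler("xyz",s["eef_rot"]).as_matrix()
for d in models.cut_out("wrist","tin_a_mid"):
    ys,xs=np.nonzero(d["region"]);b=d["box"]
    print(round(d["p"],2),b,xs.mean(),ys.mean())
    v=Rt@T[:3,:3]@np.array([(xs.mean()-p["cx"])/f,-(ys.mean()-p["cy"])/f,-1]);e=s["eef_pos"]+Rt@T[:3,3]
    print((e+v*(45-e[2])/v[2]).round(1))
E
```

```text
1.5 [497.90732584 141.42384694 114.22789287] [-3.14057013e+00  8.73204493e-04  1.50447504e+00] [ 2.06274620e-01  3.25495302e-01  1.71302090e+00 -6.33338237e-04
  1.10429640e+00  2.72881546e-01]
{'fovy': 58.90734175195494, 'cx': 257.95470301627216, 'cy': 194.7234886750512, 'T_tool_cam': array([[ 1.27301500e-03,  9.69129105e-01,  2.46550515e-01,
         7.08094404e+01],
       [ 9.99999082e-01, -1.11904450e-03, -7.64611014e-04,
        -4.03863830e-01],
       [-4.65105790e-04,  2.46551262e-01, -9.69129640e-01,
        -1.78659684e+02],
       [ 0.00000000e+00,  0.00000000e+00,  0.00000000e+00,
         1.00000000e+00]])}
0.95 [0.0, 100.2, 100.1, 189.5] 43.766103983794736 143.33639432815664
[345.8 197.5  45. ]
0.78 [366.9, 14.3, 482.7, 116.7] 423.6376953125 69.73057725694444
[617.6 230.2  45. ]
```

View pics/w1.png

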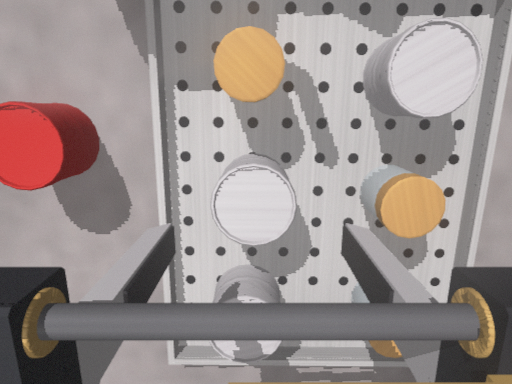

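T2's lid is at (255,205), directly ahead between the fingers, at world (496,145). That matches the commanded pose, so I'll descend and grip.

Request:
{"api": "carry_out", "payload": {
  "deltas": [
    {"dp": [0,0,20],"roll": 0,"gripper": 1},
    {"dp": [0,0,50],"roll": 0,"gripper": 1},
    {"dp": [0,0,80],"roll": 0,"gripper": 1},
    {"dp": [0,0,98],"roll": 0,"gripper": 1},
    {"dp": [0,0,98],"roll": 0,"gripper": 1},
    {"dp": [0,0,98],"roll": 0,"gripper": -1},
    {"dp": [0,0,98],"roll": 0,"gripper": -1},
    {"dp": [0,0,98],"roll": 0,"gripper": -1},
    {"dp": [0,0,98],"roll": 0,"gripper": -1},
    {"dp": [0,0,98],"roll": 0,"gripper": -1},
    {"dp": [0,0,98],"roll": 0,"gripper": -1},
    {"dp": [0,0,98],"roll": 0,"gripper": -1}
  ],
  "newtons": 60
}}

```text
clock: 2.6
eef_pos: [496.3, 145.4, 18.2]
eef_rot: [3.141, -0.0, 1.509]
wrist_force: [-3.4, 1.3, 7.5]
finger_gap: 61.4
finger_force: 60.0
```

Request:
{"api": "carry_out", "payload": {
  "deltas": [
    {"dp": [0,0,-15],"roll": 0,"gripper": -1},
    {"dp": [0,0,-45],"roll": 0,"gripper": -1},
    {"dp": [0,0,-80],"roll": 0,"gripper": -1},
    {"dp": [0,0,-115],"roll": 0,"gripper": -1},
    {"dp": [0,0,-140],"roll": 0,"gripper": -1},
    {"dp": [0,0,-150],"roll": 0,"gripper": -1},
    {"dp": [0,0,-150],"roll": 0,"gripper": -1},
    {"dp": [0,0,-150],"roll": 0,"gripper": -1},
    {"dp": [0,0,-150],"roll": 0,"gripper": -1},
    {"dp": [0,0,-150],"roll": 0,"gripper": -1},
    {"dp": [0,0,-150],"roll": 0,"gripper": -1},
    {"dp": [0,0,-150],"roll": 0,"gripper": -1}
  ]
}}

```text
clock: 3.6
eef_pos: [495.9, 145.2, 166.5]
eef_rot: [-3.14, 0.0, 1.509]
wrist_force: [-0.2, 0.5, -3.6]
finger_gap: 61.8
finger_force: 60.0
```

Request:
{"api": "carry_out", "payload": {
  "deltas": [
    {"dp": [0,40,0],"roll": 0,"gripper": -1},
    {"dp": [0,40,0],"roll": 0,"gripper": -1},
    {"dp": [0,0,0],"roll": 0,"gripper": -1},
    {"dp": [0,0,0],"roll": 0,"gripper": -1},
    {"dp": [0,40,0],"roll": 0,"gripper": -1},
    {"dp": [0,40,0],"roll": 0,"gripper": -1},
    {"dp": [0,0,0],"roll": 0,"gripper": -1},
    {"dp": [0,0,0],"roll": 0,"gripper": -1},
    {"dp": [0,40,0],"roll": 0,"gripper": -1},
    {"dp": [0,40,0],"roll": 0,"gripper": -1},
    {"dp": [0,0,0],"roll": 0,"gripper": -1},
    {"dp": [0,0,0],"roll": 0,"gripper": -1}
  ]
}}

```text
clock: 4.6
eef_pos: [491.0, 145.0, 164.5]
eef_rot: [-3.134, 0.002, 1.509]
wrist_force: [-0.9, -0.6, -3.2]
finger_gap: 61.8
finger_force: 60.0
```

```bash
python3 - <<'E'
from h import *
for i in range(8):
    s=read_state();print(round(s["clock"],3),s["finger_force"].round(3),s["finger_gap"].round(3),s["wrist_force"].round(2),s["moment"].round(3),s["eef_pos"].round(1)); viewer.camera("side")
E
```

```text
Traceback (most recent call last):
AttributeError: 'float' object has no attribute 'round'
```

Request:
{"api": "carry_out", "payload": {
  "deltas": [
    {"dp": [0,40,0],"roll": 0,"gripper": -1},
    {"dp": [0,40,0],"roll": 0,"gripper": -1},
    {"dp": [0,0,0],"roll": 0,"gripper": -1},
    {"dp": [0,0,0],"roll": 0,"gripper": -1},
    {"dp": [0,40,0],"roll": 0,"gripper": -1},
    {"dp": [0,40,0],"roll": 0,"gripper": -1},
    {"dp": [0,0,0],"roll": 0,"gripper": -1},
    {"dp": [0,0,0],"roll": 0,"gripper": -1},
    {"dp": [0,40,0],"roll": 0,"gripper": -1},
    {"dp": [0,40,0],"roll": 0,"gripper": -1},
    {"dp": [0,0,0],"roll": 0,"gripper": -1},
    {"dp": [0,0,0],"roll": 0,"gripper": -1}
  ]
}}

```text
clock: 5.6
eef_pos: [491.1, 145.1, 164.9]
eef_rot: [-3.135, 0.002, 1.509]
wrist_force: [-0.0, -0.8, -3.2]
finger_gap: 61.6
finger_force: 60.0
```

```bash
cat >sh.py <<'E'
from h import *
for i in range(12):
    s=read_state();print(round(s["clock"],3),"%.4f"%s["finger_force"],"%.3f"%s["finger_gap"],s["wrist_force"].round(2),s["moment"].round(3),s["eef_pos"].round(1)); viewer.camera("side")
E
python3 sh.py
```

```text
5.6 59.9944 61.596 [-0.04 -0.79 -3.16] [-0.062  0.129 -0.02 ] [491.1 145.1 164.9]
5.65 59.9946 61.625 [-0.03  0.15 -3.39] [-0.044  0.055 -0.017] [493.9 145.3 166.6]
5.7 59.9947 61.635 [ 0.71 -0.18 -3.39] [-0.035  0.039 -0.033] [495.7 145.4 167.7]
5.75 59.9942 61.518 [ 0.47  0.26 -2.06] [-0.042  0.079  0.042] [496.6 145.4 168.1]
5.8 59.9944 61.457 [ 0.05  0.13 -3.04] [-0.062  0.043 -0.035] [497.  145.4 168.1]
5.85 59.9943 61.583 [ 0.86  0.06 -3.11] [-0.053  0.053 -0.048] [497.  145.3 168. ]
5.9 59.9943 61.767 [-0.36  1.03 -3.6 ] [-0.033  0.071 -0.007] [496.9 145.3 167.9]
5.95 59.9944 61.465 [ 0.2   0.67 -3.31] [-0.063  0.056 -0.045] [496.8 145.3 167.7]
6.0 59.9943 61.944 [ 0.15 -0.44 -3.08] [-0.042  0.155 -0.046] [496.6 145.3 167.6]
6.05 59.9942 61.695 [ 0.04 -0.42 -3.06] [-0.081  0.048  0.005] [496.5 145.2 167.5]
6.1 59.9940 61.498 [ 1.05 -0.02 -3.35] [-0.037  0.071  0.032] [496.4 145.3 167.5]
6.15 59.9942 61.587 [-0.76 -0.06 -2.84] [-0.041  0.034 -0.015] [496.3 145.3 167.5]
```

The grip force stays steady to 0.0004 N, so T2 is silent. I'll put it back.

Request:
{"api": "carry_out", "payload": {
  "deltas": [
    {"dp": [0,0,30],"roll": 0,"gripper": -1},
    {"dp": [0,0,70],"roll": 0,"gripper": -1},
    {"dp": [0,0,105],"roll": 0,"gripper": -1},
    {"dp": [0,0,130],"roll": 0,"gripper": -1},
    {"dp": [0,0,142],"roll": 0,"gripper": -1},
    {"dp": [0,0,149],"roll": 0,"gripper": -1},
    {"dp": [0,0,149],"roll": 0,"gripper": -1},
    {"dp": [0,0,149],"roll": 0,"gripper": -1},
    {"dp": [0,0,149],"roll": 0,"gripper": -1},
    {"dp": [0,0,149],"roll": 0,"gripper": -1}
  ]
}}

```text
clock: 7.03
eef_pos: [496.5, 145.3, 18.9]
eef_rot: [3.141, -0.0, 1.509]
wrist_force: [-0.4, 0.7, -3.6]
finger_gap: 61.7
finger_force: 59.9
```

Request:
{"api": "carry_out", "payload": {
  "deltas": [
    {"dp": [0,0,0],"roll": 0,"gripper": 1},
    {"dp": [0,0,0],"roll": 0,"gripper": 1},
    {"dp": [0,0,0],"roll": 0,"gripper": 1},
    {"dp": [0,0,0],"roll": 0,"gripper": 1},
    {"dp": [0,0,0],"roll": 0,"gripper": 1},
    {"dp": [0,0,0],"roll": 0,"gripper": 1}
  ]
}}

```text
clock: 7.53
eef_pos: [496.2, 145.3, 18.5]
eef_rot: [3.141, -0.0, 1.509]
wrist_force: [0.5, 0.3, 0.3]
finger_gap: 93.6
finger_force: 0.0
```

Request:
{"api": "carry_out", "payload": {
  "deltas": [
    {"dp": [0,0,-40],"roll": 0,"gripper": 1},
    {"dp": [0,0,-80],"roll": 0,"gripper": 1},
    {"dp": [0,0,-95],"roll": 0,"gripper": 1},
    {"dp": [-25,-2,-95],"roll": 0,"gripper": 1},
    {"dp": [-65,-6,-95],"roll": 0,"gripper": 1},
    {"dp": [-100,-9,-95],"roll": 0,"gripper": 1},
    {"dp": [-100,-9,-95],"roll": 0,"gripper": 1},
    {"dp": [-100,-9,-95],"roll": 0,"gripper": 1},
    {"dp": [-100,-9,-95],"roll": 0,"gripper": 1},
    {"dp": [-100,-9,-95],"roll": 0,"gripper": 1}
  ]
}}

```text
clock: 8.37
eef_pos: [481.1, 46.9, 113.4]
eef_rot: [3.142, -0.0, 1.51]
wrist_force: [0.5, 0.1, 0.4]
finger_gap: 94.2
finger_force: 0.0
```

```bash
python3 - <<'E'
from h import *
s=read_state();print(s["clock"],s["eef_pos"],s["eef_rot"])
im=viewer.camera("wrist");cv2.imwrite("pics/w2.png",im[:,:,::-1])
E
```

```text
8.3667 [481.1211678   46.88958665 113.41081786] [ 3.14155835e+00 -1.22041489e-04  1.50989484e+00]
```

View pics/w2.png

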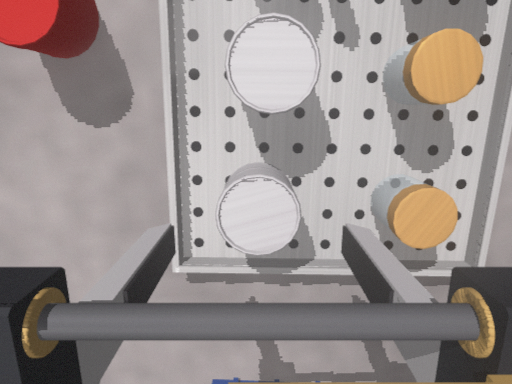

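T2 stands upright at (273,64). T3's lid is at (258,215), about 3 mm back along tool x. I'll descend with that correction and grip.

Request:
{"api": "carry_out", "payload": {
  "deltas": [
    {"dp": [-3,0,30],"roll": 0,"gripper": 1},
    {"dp": [-3,0,65],"roll": 0,"gripper": 1},
    {"dp": [-3,0,90],"roll": 0,"gripper": 1},
    {"dp": [-3,0,96],"roll": 0,"gripper": 1},
    {"dp": [-3,0,96],"roll": 0,"gripper": 1},
    {"dp": [-3,0,96],"roll": 0,"gripper": -1},
    {"dp": [-3,0,96],"roll": 0,"gripper": -1},
    {"dp": [-3,0,96],"roll": 0,"gripper": -1},
    {"dp": [-3,0,96],"roll": 0,"gripper": -1},
    {"dp": [-3,0,96],"roll": 0,"gripper": -1},
    {"dp": [-3,0,96],"roll": 0,"gripper": -1},
    {"dp": [-3,0,96],"roll": 0,"gripper": -1}
  ],
  "newtons": 60
}}

```text
clock: 9.42
eef_pos: [481.1, 43.0, 18.1]
eef_rot: [3.141, -0.0, 1.509]
wrist_force: [-1.9, 0.3, 7.6]
finger_gap: 62.0
finger_force: 60.0
```

Request:
{"api": "carry_out", "payload": {
  "deltas": [
    {"dp": [0,0,-15],"roll": 0,"gripper": -1},
    {"dp": [0,0,-45],"roll": 0,"gripper": -1},
    {"dp": [0,0,-80],"roll": 0,"gripper": -1},
    {"dp": [0,0,-115],"roll": 0,"gripper": -1},
    {"dp": [0,0,-140],"roll": 0,"gripper": -1},
    {"dp": [0,0,-150],"roll": 0,"gripper": -1},
    {"dp": [0,0,-150],"roll": 0,"gripper": -1},
    {"dp": [0,0,-150],"roll": 0,"gripper": -1},
    {"dp": [0,0,-150],"roll": 0,"gripper": -1}
  ]
}}

```text
clock: 10.17
eef_pos: [479.9, 43.0, 165.4]
eef_rot: [-3.138, 0.0, 1.509]
wrist_force: [-0.2, 0.2, -3.1]
finger_gap: 62.1
finger_force: 60.0
```

Request:
{"api": "carry_out", "payload": {
  "deltas": [
    {"dp": [0,40,0],"roll": 0,"gripper": -1},
    {"dp": [0,40,0],"roll": 0,"gripper": -1},
    {"dp": [0,0,0],"roll": 0,"gripper": -1},
    {"dp": [0,0,0],"roll": 0,"gripper": -1},
    {"dp": [0,40,0],"roll": 0,"gripper": -1},
    {"dp": [0,40,0],"roll": 0,"gripper": -1},
    {"dp": [0,0,0],"roll": 0,"gripper": -1},
    {"dp": [0,0,0],"roll": 0,"gripper": -1},
    {"dp": [0,40,0],"roll": 0,"gripper": -1},
    {"dp": [0,40,0],"roll": 0,"gripper": -1},
    {"dp": [0,0,0],"roll": 0,"gripper": -1},
    {"dp": [0,0,0],"roll": 0,"gripper": -1}
  ]
}}

```text
clock: 11.17
eef_pos: [474.4, 43.3, 163.4]
eef_rot: [-3.131, 0.001, 1.509]
wrist_force: [0.7, -0.1, -3.0]
finger_gap: 61.8
finger_force: 60.0
```

```bash
python3 sh.py
```

```text
11.167 59.9990 61.843 [ 0.71 -0.15 -3.04] [-0.081 -0.091  0.029] [474.4  43.3 163.4]
11.217 59.9986 62.022 [ 0.45 -0.32 -2.76] [-0.079  0.012 -0.035] [477.3  43.2 165.1]
11.267 59.9987 61.773 [ 0.94 -0.41 -2.79] [-0.091  0.027 -0.024] [479.2  43.1 166.3]
11.317 59.9988 61.989 [ 1.5   1.25 -2.04] [-0.06   0.022 -0.004] [480.3  43.1 166.9]
11.367 59.9986 62.132 [ 0.29 -0.01 -3.04] [-0.026  0.046  0.015] [480.8  43.1 167.3]
11.417 59.9986 62.068 [ 0.94 -0.71 -2.95] [-0.051  0.016 -0.04 ] [481.   43.  167.3]
11.467 59.9986 61.827 [ 0.17  0.44 -2.19] [-0.068  0.059  0.018] [481.1  43.  167.4]
11.517 59.9987 61.696 [-0.36 -0.9  -3.65] [-0.061  0.048  0.008] [481.1  43.  167.4]
11.567 59.9986 62.147 [-0.27 -0.67 -3.43] [-0.057  0.092  0.027] [481.1  43.  167.4]
11.617 59.9987 61.721 [-0.68  0.69 -3.17] [-0.062  0.086  0.033] [481.   43.  167.4]
11.667 59.9985 62.099 [-0.12  0.15 -3.85] [-0.071  0.018 -0.037] [481.   43.  167.4]
11.717 59.9986 61.774 [ 0.58  0.32 -2.75] [-0.1    0.026 -0.036] [480.9  43.  167.4]
```

T3 is just as steady, so it is silent too. I'll put it back and go to T1.

Request:
{"api": "carry_out", "payload": {
  "deltas": [
    {"dp": [0,0,30],"roll": 0,"gripper": -1},
    {"dp": [0,0,70],"roll": 0,"gripper": -1},
    {"dp": [0,0,105],"roll": 0,"gripper": -1},
    {"dp": [0,0,130],"roll": 0,"gripper": -1},
    {"dp": [0,0,142],"roll": 0,"gripper": -1},
    {"dp": [0,0,149],"roll": 0,"gripper": -1},
    {"dp": [0,0,149],"roll": 0,"gripper": -1},
    {"dp": [0,0,149],"roll": 0,"gripper": -1},
    {"dp": [0,0,149],"roll": 0,"gripper": -1},
    {"dp": [0,0,149],"roll": 0,"gripper": -1}
  ]
}}

```text
clock: 12.6
eef_pos: [481.1, 43.0, 18.9]
eef_rot: [3.141, -0.0, 1.509]
wrist_force: [-0.4, -0.2, -3.3]
finger_gap: 61.9
finger_force: 60.0
```

Request:
{"api": "carry_out", "payload": {
  "deltas": [
    {"dp": [0,0,0],"roll": 0,"gripper": 1},
    {"dp": [0,0,0],"roll": 0,"gripper": 1},
    {"dp": [0,0,0],"roll": 0,"gripper": 1},
    {"dp": [0,0,0],"roll": 0,"gripper": 1},
    {"dp": [0,0,0],"roll": 0,"gripper": 1},
    {"dp": [0,0,0],"roll": 0,"gripper": 1}
  ]
}}

```text
clock: 13.1
eef_pos: [480.8, 43.0, 18.5]
eef_rot: [3.141, 0.0, 1.509]
wrist_force: [-0.1, 0.2, -0.1]
finger_gap: 93.6
finger_force: 0.0
```

Request:
{"api": "carry_out", "payload": {
  "deltas": [
    {"dp": [0,0,-40],"roll": 0,"gripper": 1},
    {"dp": [0,0,-80],"roll": 0,"gripper": 1},
    {"dp": [0,0,-97],"roll": 0,"gripper": 1},
    {"dp": [30,20,-97],"roll": 0,"gripper": 1},
    {"dp": [194,124,-97],"roll": 0,"gripper": 1},
    {"dp": [194,124,-97],"roll": 0,"gripper": 1},
    {"dp": [194,124,-97],"roll": 0,"gripper": 1},
    {"dp": [194,124,-97],"roll": 0,"gripper": 1},
    {"dp": [194,124,-97],"roll": 0,"gripper": 1},
    {"dp": [194,124,-97],"roll": 0,"gripper": 1},
    {"dp": [194,124,-97],"roll": 0,"gripper": 1},
    {"dp": [194,124,-97],"roll": 0,"gripper": 1}
  ]
}}

```text
clock: 14.1
eef_pos: [616.1, 228.4, 115.1]
eef_rot: [-3.141, 0.0, 1.509]
wrist_force: [-0.6, -0.8, -0.2]
finger_gap: 93.8
finger_force: 0.0
```

```bash
python3 - <<'E'
from h import *
s=read_state();print(s["clock"],s["eef_pos"],s["eef_rot"])
im=viewer.camera("wrist");cv2.imwrite("pics/w3.png",im[:,:,::-1])
E
```

```text
14.1 [616.07070872 228.40073617 115.06624299] [-3.14077809e+00  4.49914265e-04  1.50888872e+00]
```

View pics/w3.png

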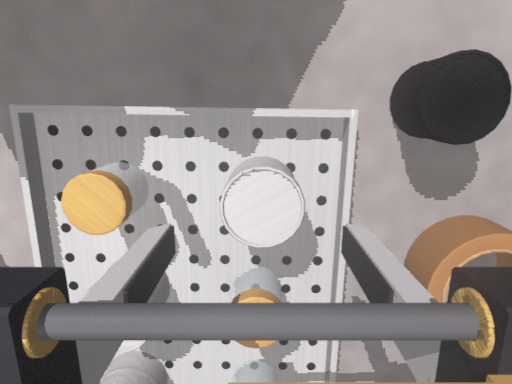

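T1's lid is at (262,207), about +2 mm in tool x and y. I'll grip, lift and shake.

Request:
{"api": "carry_out", "payload": {
  "deltas": [
    {"dp": [2,2,30],"roll": 0,"gripper": 1},
    {"dp": [2,2,65],"roll": 0,"gripper": 1},
    {"dp": [2,2,90],"roll": 0,"gripper": 1},
    {"dp": [2,2,98],"roll": 0,"gripper": 1},
    {"dp": [2,2,98],"roll": 0,"gripper": 1},
    {"dp": [2,2,98],"roll": 0,"gripper": -1},
    {"dp": [2,2,98],"roll": 0,"gripper": -1},
    {"dp": [2,2,98],"roll": 0,"gripper": -1},
    {"dp": [2,2,98],"roll": 0,"gripper": -1},
    {"dp": [2,2,98],"roll": 0,"gripper": -1},
    {"dp": [2,2,98],"roll": 0,"gripper": -1},
    {"dp": [2,2,98],"roll": 0,"gripper": -1}
  ],
  "newtons": 60
}}

```text
clock: 15.15
eef_pos: [619.0, 231.0, 18.3]
eef_rot: [3.141, -0.0, 1.509]
wrist_force: [-0.8, -0.1, 7.2]
finger_gap: 62.1
finger_force: 60.0
```

Request:
{"api": "carry_out", "payload": {
  "deltas": [
    {"dp": [0,0,-15],"roll": 0,"gripper": -1},
    {"dp": [0,0,-45],"roll": 0,"gripper": -1},
    {"dp": [0,0,-80],"roll": 0,"gripper": -1},
    {"dp": [0,0,-115],"roll": 0,"gripper": -1},
    {"dp": [0,0,-140],"roll": 0,"gripper": -1},
    {"dp": [0,0,-150],"roll": 0,"gripper": -1},
    {"dp": [0,0,-150],"roll": 0,"gripper": -1},
    {"dp": [0,0,-150],"roll": 0,"gripper": -1},
    {"dp": [0,0,-150],"roll": 0,"gripper": -1}
  ]
}}

```text
clock: 15.9
eef_pos: [617.8, 230.6, 164.7]
eef_rot: [-3.138, 0.001, 1.509]
wrist_force: [-0.1, 0.1, -3.9]
finger_gap: 61.8
finger_force: 60.0
```

Request:
{"api": "carry_out", "payload": {
  "deltas": [
    {"dp": [0,-40,0],"roll": 0,"gripper": -1},
    {"dp": [0,-40,0],"roll": 0,"gripper": -1},
    {"dp": [0,0,0],"roll": 0,"gripper": -1},
    {"dp": [0,0,0],"roll": 0,"gripper": -1},
    {"dp": [0,-40,0],"roll": 0,"gripper": -1},
    {"dp": [0,-40,0],"roll": 0,"gripper": -1},
    {"dp": [0,0,0],"roll": 0,"gripper": -1},
    {"dp": [0,0,0],"roll": 0,"gripper": -1},
    {"dp": [0,-40,0],"roll": 0,"gripper": -1},
    {"dp": [0,-40,0],"roll": 0,"gripper": -1},
    {"dp": [0,0,0],"roll": 0,"gripper": -1},
    {"dp": [0,0,0],"roll": 0,"gripper": -1}
  ]
}}

```text
clock: 16.9
eef_pos: [621.4, 229.9, 163.8]
eef_rot: [-3.139, 0.002, 1.508]
wrist_force: [-1.0, -1.2, -2.7]
finger_gap: 62.1
finger_force: 60.0
```

```bash
python3 sh.py
```

```text
16.9 59.9984 62.114 [-0.97 -1.16 -2.69] [-0.077  0.114 -0.012] [621.4 229.9 163.8]
16.95 59.9982 61.716 [-0.44 -0.76 -4.13] [-0.075  0.03  -0.032] [620.  230.2 164.3]
17.0 59.9985 61.798 [ 0.27 -0.23 -3.53] [0.005 0.069 0.018] [619.1 230.4 165. ]
17.05 59.9984 61.807 [-1.81  0.56 -3.78] [-0.086  0.103 -0.007] [618.6 230.6 165.8]
17.1 59.9984 61.946 [ 0.53 -1.06 -4.29] [-0.036  0.133 -0.075] [618.3 230.8 166.5]
17.15 59.9986 62.200 [-0.4   0.37 -3.69] [-0.04   0.115 -0.069] [618.3 230.9 167. ]
17.2 59.9984 61.929 [ 0.11 -1.06 -3.7 ] [0.005 0.06  0.005] [618.2 231.  167.4]
17.25 59.9984 61.770 [-1.01  1.04 -3.61] [-0.095  0.045 -0.018] [618.3 231.  167.6]
17.3 59.9985 61.879 [ 0.   -0.81 -3.65] [-0.069  0.037 -0.062] [618.4 231.  167.8]
17.35 59.9985 62.240 [ 0.33 -0.48 -3.15] [ 0.026  0.079 -0.032] [618.4 231.  167.8]
17.4 59.9986 61.809 [-0.67  0.12 -2.82] [-0.063  0.058 -0.008] [618.5 231.  167.8]
17.45 59.9983 61.874 [ 0.24 -0.47 -3.09] [-0.063  0.05   0.015] [618.5 231.  167.8]
```

The signal is still steady, so the strokes may have been too gentle. I'll shake T1 harder and sample during the motion.

Request:
{"api": "carry_out", "payload": {
  "deltas": [
    {"dp": [0,-42,0],"roll": 0,"gripper": -1},
    {"dp": [0,-84,0],"roll": 0,"gripper": -1},
    {"dp": [0,-42,0],"roll": 0,"gripper": -1},
    {"dp": [0,0,0],"roll": 0,"gripper": -1},
    {"dp": [0,-42,0],"roll": 0,"gripper": -1},
    {"dp": [0,-84,0],"roll": 0,"gripper": -1},
    {"dp": [0,-42,0],"roll": 0,"gripper": -1},
    {"dp": [0,0,0],"roll": 0,"gripper": -1},
    {"dp": [0,-42,0],"roll": 0,"gripper": -1},
    {"dp": [0,-84,0],"roll": 0,"gripper": -1},
    {"dp": [0,-42,0],"roll": 0,"gripper": -1},
    {"dp": [0,0,0],"roll": 0,"gripper": -1}
  ]
}}

```text
clock: 18.5
eef_pos: [610.8, 229.9, 163.4]
eef_rot: [-3.129, 0.005, 1.512]
wrist_force: [4.2, 2.7, 0.2]
finger_gap: 61.9
finger_force: 60.0
```

```bash
python3 sh.py
```

```text
18.5 59.9987 61.905 [4.19 2.71 0.2 ] [ 0.067 -0.236  0.027] [610.8 229.9 163.4]
18.55 59.9970 62.024 [ 7.5  -1.6  -0.71] [-0.132 -0.411 -0.056] [622.7 229.4 165.6]
18.6 59.9983 61.853 [-0.76  0.09 -2.13] [-0.024  0.104  0.   ] [621.3 229.8 166.3]
18.65 59.9985 62.031 [-0.91  0.08 -3.36] [-0.05   0.074  0.011] [619.8 230.3 166.6]
18.7 59.9981 61.745 [-0.25 -0.47 -3.76] [-0.038  0.069 -0.006] [618.8 230.6 166.9]
18.75 59.9982 61.787 [ 0.33 -0.09 -2.67] [-0.059  0.097 -0.021] [618.2 230.9 167.3]
18.8 59.9985 62.060 [-0.17  0.05 -3.41] [-0.132  0.027  0.028] [617.9 231.1 167.6]
18.85 59.9984 62.176 [ 0.01  0.3  -2.98] [-0.087  0.036  0.045] [617.9 231.1 167.8]
18.9 59.9983 62.072 [ 0.24  1.07 -3.05] [-0.028  0.075 -0.063] [617.9 231.1 167.9]
18.95 59.9983 61.744 [-0.17  0.13 -3.3 ] [-0.062  0.048 -0.023] [617.9 231.2 168. ]
19.0 59.9984 62.060 [ 0.37 -1.21 -3.59] [0.005 0.022 0.047] [618.  231.1 168. ]
19.05 59.9981 61.906 [-0.63 -0.3  -3.49] [-0.024  0.053 -0.046] [618.  231.1 167.9]
```

Request:
{"api": "carry_out", "payload": {
  "deltas": [
    {"dp": [-42,0,0],"roll": 0,"gripper": -1},
    {"dp": [-84,0,0],"roll": 0,"gripper": -1},
    {"dp": [-42,0,0],"roll": 0,"gripper": -1},
    {"dp": [0,0,0],"roll": 0,"gripper": -1},
    {"dp": [-42,0,0],"roll": 0,"gripper": -1},
    {"dp": [-84,0,0],"roll": 0,"gripper": -1},
    {"dp": [-42,0,0],"roll": 0,"gripper": -1},
    {"dp": [0,0,0],"roll": 0,"gripper": -1},
    {"dp": [-42,0,0],"roll": 0,"gripper": -1},
    {"dp": [-84,0,0],"roll": 0,"gripper": -1},
    {"dp": [-42,0,0],"roll": 0,"gripper": -1},
    {"dp": [0,0,0],"roll": 0,"gripper": -1}
  ]
}}

```text
clock: 20.1
eef_pos: [619.8, 225.5, 168.0]
eef_rot: [3.141, 0.0, 1.499]
wrist_force: [1.6, 0.9, -3.4]
finger_gap: 62.0
finger_force: 60.0
```

```bash
python3 sh.py
```

```text
20.1 59.9979 62.014 [ 1.58  0.85 -3.42] [0.049 0.009 0.028] [619.8 225.5 168. ]
20.15 59.9991 61.740 [ 0.6   9.16 -3.69] [0.498 0.04  0.009] [618.4 236.  167.8]
20.2 59.9987 62.012 [ 0.02 -0.71 -2.61] [-0.059  0.095  0.01 ] [618.  234.3 167.5]
20.25 59.9986 62.050 [-0.22 -0.16 -3.12] [-0.097  0.059 -0.024] [617.9 232.6 167.3]
20.3 59.9987 62.000 [-1.17  0.08 -3.65] [-0.071  0.07   0.011] [618.  231.4 167.3]
20.35 59.9984 61.896 [-0.3   0.3  -2.97] [-0.071  0.078  0.006] [618.1 230.6 167.4]
20.4 59.9983 62.014 [-0.22  0.21 -3.7 ] [-0.052  0.047 -0.011] [618.2 230.2 167.5]
20.45 59.9985 62.233 [ 0.71  0.09 -3.05] [-0.081  0.08   0.032] [618.2 230.  167.5]
20.5 59.9984 62.069 [-0.43  0.64 -3.43] [-0.07   0.032 -0.031] [618.3 229.9 167.6]
20.55 59.9984 61.722 [-0.45 -0.48 -3.55] [-0.052  0.066  0.015] [618.4 229.9 167.6]
20.6 59.9983 61.987 [ 0.64 -0.2  -2.95] [0.022 0.011 0.005] [618.4 230.  167.6]
20.65 59.9984 61.936 [ 1.02  0.03 -3.14] [-0.024  0.031  0.021] [618.4 230.1 167.6]
```

Request:
{"api": "carry_out", "payload": {
  "deltas": [
    {"dp": [0,-42,0],"roll": 0,"gripper": -1},
    {"dp": [0,-84,0],"roll": 0,"gripper": -1},
    {"dp": [0,-84,0],"roll": 0,"gripper": -1},
    {"dp": [0,-42,0],"roll": 0,"gripper": -1},
    {"dp": [0,0,0],"roll": 0,"gripper": -1},
    {"dp": [0,0,0],"roll": 0,"gripper": -1},
    {"dp": [0,-42,0],"roll": 0,"gripper": -1},
    {"dp": [0,-84,0],"roll": 0,"gripper": -1},
    {"dp": [0,-84,0],"roll": 0,"gripper": -1},
    {"dp": [0,-42,0],"roll": 0,"gripper": -1}
  ]
}}

```text
clock: 21.53
eef_pos: [569.3, 233.9, 166.6]
eef_rot: [-3.135, 0.002, 1.513]
wrist_force: [2.1, 1.7, -2.6]
finger_gap: 62.0
finger_force: 60.0
```

```bash
python3 sh.py | head -8 | cut -c1-60
```

```text
21.533 59.9988 62.041 [ 2.07  1.71 -2.57] [ 0.064 -0.148  0.
21.583 59.9973 62.047 [ 4.59 -3.08 -2.4 ] [-0.206 -0.277 -0.
21.633 59.9982 62.175 [-0.04  0.66 -3.46] [-0.064  0.069 -0.
21.683 59.9984 62.176 [-0.75 -0.09 -3.3 ] [ 0.016  0.099 -0.
21.733 59.9983 61.688 [-0.19 -0.13 -2.8 ] [-0.035  0.147  0.
21.783 59.9983 62.084 [-0.33  0.29 -3.55] [-0.044  0.062  0.
21.833 59.9984 61.916 [-0.28 -1.09 -4.51] [-0.026  0.062 -0.
21.883 59.9985 61.958 [ 0.01  0.07 -3.44] [-0.088  0.035  0.
```

Request:
{"api": "carry_out", "payload": {
  "deltas": [
    {"dp": [0,42,0],"roll": 0,"gripper": -1},
    {"dp": [0,42,0],"roll": 0,"gripper": -1},
    {"dp": [0,42,30],"roll": 0,"gripper": -1},
    {"dp": [0,42,70],"roll": 0,"gripper": -1},
    {"dp": [0,42,105],"roll": 0,"gripper": -1},
    {"dp": [0,42,130],"roll": 0,"gripper": -1},
    {"dp": [0,42,142],"roll": 0,"gripper": -1},
    {"dp": [0,42,149],"roll": 0,"gripper": -1},
    {"dp": [0,42,149],"roll": 0,"gripper": -1},
    {"dp": [0,42,149],"roll": 0,"gripper": -1},
    {"dp": [0,42,149],"roll": 0,"gripper": -1}
  ]
}}

```text
clock: 23.05
eef_pos: [618.7, 230.8, 19.9]
eef_rot: [3.139, -0.001, 1.509]
wrist_force: [-0.1, 0.7, -2.9]
finger_gap: 61.6
finger_force: 60.0
```

T1 is silent under brisk strokes. I'll release it and retest T3 with the same brisk strokes.

Request:
{"api": "carry_out", "payload": {
  "deltas": [
    {"dp": [0,0,0],"roll": 0,"gripper": -1},
    {"dp": [0,0,0],"roll": 0,"gripper": -1},
    {"dp": [0,0,0],"roll": 0,"gripper": 1},
    {"dp": [0,0,0],"roll": 0,"gripper": 1},
    {"dp": [0,0,0],"roll": 0,"gripper": 1},
    {"dp": [0,0,0],"roll": 0,"gripper": 1},
    {"dp": [0,0,0],"roll": 0,"gripper": 1},
    {"dp": [0,0,0],"roll": 0,"gripper": 1},
    {"dp": [0,0,-40],"roll": 0,"gripper": 1},
    {"dp": [0,0,-80],"roll": 0,"gripper": 1},
    {"dp": [0,0,-97],"roll": 0,"gripper": 1},
    {"dp": [0,0,-97],"roll": 0,"gripper": 1}
  ]
}}

```text
clock: 24.05
eef_pos: [619.9, 231.2, 120.8]
eef_rot: [3.134, -0.003, 1.509]
wrist_force: [0.5, -0.2, 1.1]
finger_gap: 93.7
finger_force: 0.0
```

Request:
{"api": "carry_out", "payload": {
  "deltas": [
    {"dp": [-196,-126,0],"roll": 0,"gripper": 1},
    {"dp": [-196,-126,0],"roll": 0,"gripper": 1},
    {"dp": [-196,-126,0],"roll": 0,"gripper": 1},
    {"dp": [-196,-126,0],"roll": 0,"gripper": 1},
    {"dp": [-196,-126,0],"roll": 0,"gripper": 1},
    {"dp": [-196,-126,0],"roll": 0,"gripper": 1},
    {"dp": [-196,-126,0],"roll": 0,"gripper": 1},
    {"dp": [-196,-126,0],"roll": 0,"gripper": 1},
    {"dp": [-196,-126,0],"roll": 0,"gripper": 1}
  ]
}}

```text
clock: 24.8
eef_pos: [480.4, 43.1, 115.2]
eef_rot: [-3.142, -0.0, 1.509]
wrist_force: [0.2, 0.5, -0.0]
finger_gap: 94.1
finger_force: 0.0
```

```bash
python3 - <<'E'
from h import *
s=read_state();print(s["clock"],s["eef_pos"],s["eef_rot"])
im=viewer.camera("wrist");cv2.imwrite("pics/w4.png",im[:,:,::-1])
E
```

```text
24.8 [480.40078065  43.05414524 115.17317283] [-3.14150023e+00 -9.80922698e-05  1.50884947e+00]
```

View pics/w4.png

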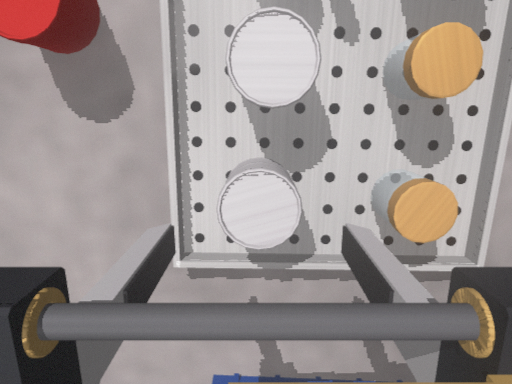

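T3's lid at (259,209) is aligned, and T2 stands at (274,58). I'll grip T3, lift it and shake it briskly.

Request:
{"api": "carry_out", "payload": {
  "deltas": [
    {"dp": [0,0,30],"roll": 0,"gripper": 1},
    {"dp": [0,0,65],"roll": 0,"gripper": 1},
    {"dp": [0,0,90],"roll": 0,"gripper": 1},
    {"dp": [0,0,98],"roll": 0,"gripper": 1},
    {"dp": [0,0,98],"roll": 0,"gripper": 1},
    {"dp": [0,0,98],"roll": 0,"gripper": -1},
    {"dp": [0,0,98],"roll": 0,"gripper": -1},
    {"dp": [0,0,98],"roll": 0,"gripper": -1},
    {"dp": [0,0,98],"roll": 0,"gripper": -1},
    {"dp": [0,0,98],"roll": 0,"gripper": -1},
    {"dp": [0,0,98],"roll": 0,"gripper": -1},
    {"dp": [0,0,98],"roll": 0,"gripper": -1}
  ],
  "newtons": 60
}}

```text
clock: 25.85
eef_pos: [480.6, 42.8, 18.2]
eef_rot: [3.14, -0.0, 1.509]
wrist_force: [-0.9, 0.0, 7.0]
finger_gap: 62.1
finger_force: 60.0
```

Request:
{"api": "carry_out", "payload": {
  "deltas": [
    {"dp": [0,0,-15],"roll": 0,"gripper": -1},
    {"dp": [0,0,-45],"roll": 0,"gripper": -1},
    {"dp": [0,0,-80],"roll": 0,"gripper": -1},
    {"dp": [0,0,-115],"roll": 0,"gripper": -1},
    {"dp": [0,0,-140],"roll": 0,"gripper": -1},
    {"dp": [0,0,-150],"roll": 0,"gripper": -1},
    {"dp": [0,0,-150],"roll": 0,"gripper": -1},
    {"dp": [0,0,-150],"roll": 0,"gripper": -1}
  ]
}}

```text
clock: 26.52
eef_pos: [479.6, 42.7, 166.2]
eef_rot: [-3.14, 0.0, 1.509]
wrist_force: [-0.9, 0.0, -3.3]
finger_gap: 61.7
finger_force: 60.0
```

Request:
{"api": "carry_out", "payload": {
  "deltas": [
    {"dp": [0,42,0],"roll": 0,"gripper": -1},
    {"dp": [0,84,0],"roll": 0,"gripper": -1},
    {"dp": [0,42,0],"roll": 0,"gripper": -1},
    {"dp": [0,0,0],"roll": 0,"gripper": -1},
    {"dp": [0,42,0],"roll": 0,"gripper": -1},
    {"dp": [0,84,0],"roll": 0,"gripper": -1},
    {"dp": [0,42,0],"roll": 0,"gripper": -1},
    {"dp": [0,0,0],"roll": 0,"gripper": -1},
    {"dp": [0,42,0],"roll": 0,"gripper": -1},
    {"dp": [0,84,0],"roll": 0,"gripper": -1},
    {"dp": [0,42,0],"roll": 0,"gripper": -1},
    {"dp": [0,0,0],"roll": 0,"gripper": -1}
  ]
}}

```text
clock: 27.52
eef_pos: [482.7, 42.4, 159.8]
eef_rot: [-3.13, 0.001, 1.508]
wrist_force: [-1.4, 1.2, -2.6]
finger_gap: 62.0
finger_force: 59.9
```

```bash
python3 sh.py | head -8
```

```text
27.517 59.8761 61.956 [-1.43  1.18 -2.58] [0.031 0.165 0.049] [482.7  42.4 159.8]
27.567 60.0841 62.171 [-3.17  0.29 -0.75] [-0.035  0.568  0.022] [471.2  43.1 159.1]
27.617 60.0662 62.212 [ 0.12  0.92 -2.68] [ 0.083  0.268 -0.043] [474.4  43.  161.6]
27.667 60.0671 62.348 [-0.23 -0.73 -2.53] [-0.019  0.006 -0.043] [477.4  42.8 163.9]
27.717 60.0668 61.724 [ 0.47 -0.19 -2.42] [-0.025  0.021 -0.039] [479.3  42.8 165.4]
27.767 60.0663 62.116 [-0.16 -0.03 -1.98] [-0.048  0.078  0.033] [480.3  42.7 166.4]
27.817 60.0662 62.040 [ 1.02 -0.11 -2.95] [-0.095  0.146 -0.019] [480.8  42.7 166.9]
27.867 60.0661 62.364 [-0.38 -0.43 -2.13] [-0.072  0.    -0.001] [480.9  42.7 167.2]
```

T3 rattles: the grip force jumped 59.88→60.08 N, where T1 stayed steady under the same strokes. I'll shake once more to confirm.

Request:
{"api": "carry_out", "payload": {
  "deltas": [
    {"dp": [0,42,0],"roll": 0,"gripper": -1},
    {"dp": [0,84,0],"roll": 0,"gripper": -1},
    {"dp": [0,42,0],"roll": 0,"gripper": -1},
    {"dp": [0,0,0],"roll": 0,"gripper": -1},
    {"dp": [0,42,0],"roll": 0,"gripper": -1},
    {"dp": [0,84,0],"roll": 0,"gripper": -1},
    {"dp": [0,42,0],"roll": 0,"gripper": -1},
    {"dp": [0,0,0],"roll": 0,"gripper": -1},
    {"dp": [0,42,0],"roll": 0,"gripper": -1},
    {"dp": [0,84,0],"roll": 0,"gripper": -1},
    {"dp": [0,84,0],"roll": 0,"gripper": -1},
    {"dp": [0,0,0],"roll": 0,"gripper": -1}
  ]
}}

```text
clock: 29.12
eef_pos: [527.1, 39.4, 165.2]
eef_rot: [-3.141, 0.0, 1.508]
wrist_force: [-0.4, 0.6, -2.6]
finger_gap: 61.9
finger_force: 59.9
```

```bash
python3 sh.py | head -10
```

```text
29.117 59.8517 61.850 [-0.38  0.59 -2.63] [-0.051 -0.006 -0.032] [527.1  39.4 165.2]
29.167 59.8526 62.031 [-4.48  0.88 -2.1 ] [-0.031  0.432  0.033] [515.2  40.4 162.8]
29.217 60.0674 61.782 [ 0.77 -0.52 -3.89] [-0.085  0.082 -0.037] [518.   40.3 164.6]
29.267 60.0652 61.964 [ 0.47 -0.7  -3.09] [-0.095  0.011  0.007] [521.   40.2 166.6]
29.317 60.0652 61.685 [ 0.01  0.75 -1.87] [-0.07  -0.003 -0.004] [522.7  40.1 167.7]
29.367 60.0651 61.626 [ 0.5  -0.77 -2.91] [-0.037  0.019 -0.064] [523.6  40.  168.2]
29.417 60.0651 62.265 [-0.28 -0.24 -2.3 ] [-0.053  0.027 -0.023] [523.8  40.  168.2]
29.467 60.0650 61.867 [ 0.56  1.14 -3.19] [-0.076  0.028 -0.034] [523.8  40.  168.1]
29.517 60.0648 61.595 [-1.03  0.25 -2.73] [-0.081  0.092 -0.044] [523.6  40.  167.9]
29.567 60.0650 61.944 [ 0.2   0.26 -2.7 ] [-0.069  0.049  0.027] [523.5  40.  167.8]
```

The rattle shows again. I'll carry T3 smoothly to the tote centre.

Request:
{"api": "carry_out", "payload": {
  "deltas": [
    {"dp": [0,0,-10],"roll": 0,"gripper": -1},
    {"dp": [-10,2,-20],"roll": 0,"gripper": -1},
    {"dp": [-30,6,-25],"roll": 0,"gripper": -1},
    {"dp": [-60,11,-25],"roll": 0,"gripper": -1},
    {"dp": [-95,18,-25],"roll": 0,"gripper": -1},
    {"dp": [-130,24,-25],"roll": 0,"gripper": -1},
    {"dp": [-165,31,-25],"roll": 0,"gripper": -1},
    {"dp": [-200,37,-25],"roll": 0,"gripper": -1},
    {"dp": [-235,44,-25],"roll": 0,"gripper": -1},
    {"dp": [-265,50,-25],"roll": 0,"gripper": -1},
    {"dp": [-287,54,-25],"roll": 0,"gripper": -1},
    {"dp": [-299,56,-25],"roll": 0,"gripper": -1}
  ]
}}

```text
clock: 30.72
eef_pos: [559.8, -265.2, 193.3]
eef_rot: [3.141, 0.001, 1.507]
wrist_force: [-0.5, -0.0, -3.3]
finger_gap: 61.7
finger_force: 60.1
```

Request:
{"api": "carry_out", "payload": {
  "deltas": [
    {"dp": [0,0,0],"roll": 0,"gripper": -1},
    {"dp": [0,0,0],"roll": 0,"gripper": -1},
    {"dp": [0,0,0],"roll": 0,"gripper": -1},
    {"dp": [0,0,0],"roll": 0,"gripper": -1},
    {"dp": [0,0,0],"roll": 0,"gripper": -1},
    {"dp": [0,0,0],"roll": 0,"gripper": -1},
    {"dp": [0,0,0],"roll": 0,"gripper": -1},
    {"dp": [0,0,0],"roll": 0,"gripper": -1},
    {"dp": [0,0,0],"roll": 0,"gripper": -1},
    {"dp": [0,0,0],"roll": 0,"gripper": -1}
  ]
}}

```text
clock: 31.55
eef_pos: [560.1, -261.8, 192.4]
eef_rot: [-3.142, -0.0, 1.509]
wrist_force: [0.2, -0.2, -3.2]
finger_gap: 61.5
finger_force: 60.1
```

```bash
python3 - <<'E'
from h import *
s=read_state();print(s["clock"],s["eef_pos"],s["eef_rot"],s["qd"].round(3),s["finger_force"])
a=viewer.camera("side")[:,:,::-1];cv2.imwrite("pics/e_side.png",cv2.resize(a[80:320,130:370],(600,600)))
cv2.imwrite("pics/e_top.png",viewer.camera("top")[:,:,::-1])
E
```

```text
31.55 [ 560.08785638 -261.75092162  192.43509335] [-3.14154362e+00 -8.93711941e-06  1.50904136e+00] [-0.001 -0.001 -0.001  0.    -0.    -0.   ] 60.064417920657434
```

View pics/e_side.png

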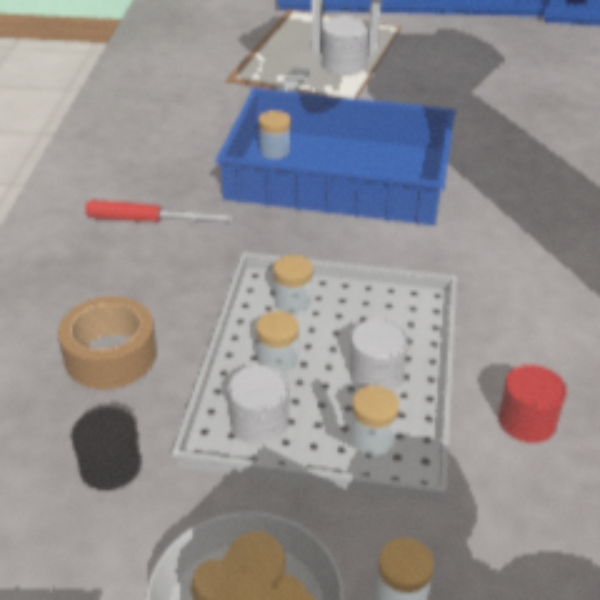

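View pics/e_top.png

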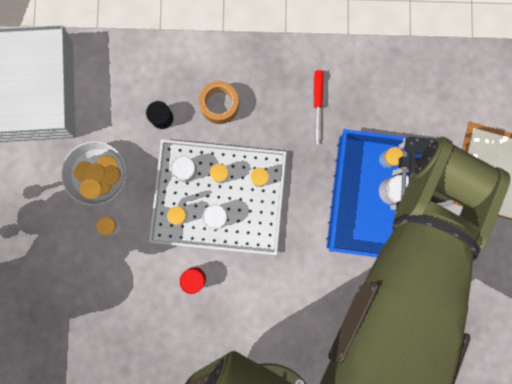

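The side view shows both silent tins upright in the tray at (258,400) and (377,350), with jars, tape and bowl in place. The top view shows the held tin at (395,188) over the tote, upright and still.

```bash
python3 -c "
from cell import manip
print(manip.sign_off())"
```

```text
the job is handed in; nothing more can be done
None
```

I found the rattling tin, the one in the tray's near row at the end next to the tote, and handed the job in holding it upright and still over the middle of the tote, about 100 mm above the rim. The two silent tins stand upright in the tray. One of them, the near-row middle tin, only got gentler strokes that also failed to reveal the rattling tin, so I ruled it out because only one tin rattles. The sign-off returned no verdict.

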